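# Snap the cover onto a sloped junction box

## Robot

A 7-joint arm with a two-finger parallel gripper is mounted at the origin on the work surface. World frame = base frame: x ahead of the robot, y to its left, z up, the work surface at z = 0. Lengths are in m, angles in rad, forces in N, time in s.
With the tool pointing down it reaches from about 0.425 to 0.975 m from the base axis. Payload 16.7 kg.
Tool frame: the origin (TCP) lies on the centre line of the jaws, within the pads' length; the fingertips stand 17 mm ahead of it and the grasp point (between the pads) lies 2 mm behind it (finger_overhang is the distance from the TCP to the fingertips, in m); y points along the fingers, z is the direction in which the jaws open and shut, and the axes are right-handed (so a half turn about y gives the same grasp; the last joint's range is limited). The gripper opens to 85 mm and grips with 20 to 120 N. Pads are 22 mm wide; open, the fingers measure 114 mm over their backs; the gripper's body (76 mm by 85 mm) begins 54 mm behind the grasp point. The pads swing forward as they close: fully open they stand 13 mm farther back than shut.
Start: joints at [-1.492, 0.426, 0.074, 1.606, -0.034, 1.111, -0.067], TCP at [0.153, 0.657, 0.248] pointing down, gripper open.
Joint ranges: [-2.85, 2.85], [-0.5, 2.14], [-1.23, 1.37], [0.21, 2.46], [-1.02, 4.16], [0.16, 2.05], [-2.73, 2.73]. Speed limits (rad/s): [1.89, 1.89, 2.39, 2.39, 3.01, 3.01, 3.01].

## Interface

Orientations are given as a unit quaternion [x, y, z, w].
In Python, from workcell import reach, movel, set_joints, let_go, grab, wait, ik, get_obs, capture, camera_model, Unreachable, finish_job, finger_overhang gives the robot as it stands. Calls block until the motion is done:
- reach(position, orientation): joint-space move of the TCP to a pose.
- movel(position, attitude=None, vel=0.15, f_stop=None): straight line of the TCP; attitude=None keeps the orientation; vel is the mean speed in m/s. With f_stop (N) it stops when the force on the tool has changed by that much, and returns True; else False.
- set_joints(angles): joint-space move.
- let_go() and grab(): open the fingers fully, or close them until they stop; the grip force is fixed at half the most.
- wait(seconds).
- ik(position, orientation): joint angles nearest the present ones, or None.
- get_obs(): the state.
- capture(name): name is "scene" or "top" or "wrist"; returns the picture (384x512x3 uint8, blue, green, red); there is no depth.
- camera_model(name): a dict with "fx", "fy", "cx", "cy" (pixels), "pose" (4x4, takes a point from camera to world coordinates). Camera axes: x right, y up, looking along -z (the intrinsics and any distortion apply to the point x, -y, -z); pixel columns grow to the right and rows downward; lengths in m; the calibration is good to about 2 mm. A picture is of the moment at which its call begins: read the wrist's pose just before it. camera_model takes no time and is no camera call; for the wrist camera it gives the pose at the moment of the call.
A pose or a line that the arm cannot do raises Unreachable and nothing moves.
- finish_job(): hands the job in, once; it reports no verdict.
The state is a dict: "time_s": time; "joint_positions": joint angles; "joint_velocities": joint speeds; "tau": joint torques, N m; "position": TCP position; "tcp_rot": TCP orientation; "ft_force": force on the tool from outside, world axes, zero at the start; "moment": the same for the moment, N m; "gripper_width": finger opening in m.
Only numpy, scipy, OpenCV 4.12 (cv2) and the standard library are available. Lean on these libraries where they do the work, as an engineer would, in place of code of your own. Each camera call takes 0.05 s, during which the arm holds its last target.

## Task

Close the open junction box: take the loose cover plate that fits it, lay it on the sloping box and press it down along all four edges until every clip has clicked over it and it sits flush all round. Press by feel and stop when it comes up hard, as the thin plastic cracks under heavy force; leave the smaller spare cover and the other things on the counter where they are, and let go at the end.

Things in the scene. Friction and masses are not known exactly. Their poses are not given: they have to be found in the camera images.
- box: Open grey junction box, 120 x 100 mm (x by y), 50 mm deep, with a terminal strip inside. Origin at the centre of its rim plane; z points out of the open face (up and away from the robot), x down the slope, y along the level edges. A fixed steel bracket (base 200 x 150 x 12 mm) holds it at a slope of 23 to 37 degrees, different each time.
- box_rim (a point): Same point and axes as the box: centre of its rim plane. The cover is home when its underside lies on the rim (z = 0 here). A cover loosely laid on rests on four clip noses, its underside 8 to 14 mm above the rim. The box rocks on a springy rubber mount about its y axis through this point: pressed at the +x or -x edge it gives by 5 to 9 mm there at 15 to 20 N and springs back; it gives nothing at the y edges.
- clip_tip (a point): Inmost tip of the springy clip on the +x edge, 3 mm inside the cover's edge, 6.5 mm above the rim. One such grey clip, 24 mm wide, its top 17 mm above the rim, stands mid-way on each of the four edges. Pressed 15 to 20 mm in from its edge, the cover passes a clip at 8 to 22 N, clicks and comes up hard on the rim. Clicking one edge can throw the opposite one up to 35 mm above the rim.
- guide_top (a point): One of the eight fixed guides, two at each corner of the box, that centre the cover with 1.2 mm clearance each side. This point is on the inner face where it begins to flare outwards (25 degrees), 15 mm above the rim; the flare ends 28 mm above the rim, 6 mm farther out.
- cover_grip (a point): The right cover: flat grey plate 120 x 100 x 5 mm (x by y), about 0.12 kg, with a finger rib 36 long (x), 14 wide (y), 20 mm high in the middle of its top. Starts flat on the counter, rib up. Point at the rib's centre, 15 mm above the plate's underside, 10 mm below the rib's top. z out of the ribbed face. Either way round fits. A press of 25 N is always enough; about 40 N cracks it.
- edge_back (a point): Middle of the cover's +x edge, on its underside (60 mm from the centre).
- edge_front (a point): Middle of the cover's -x edge, on its underside.
- edge_left (a point): Middle of the cover's +y edge, on its underside (50 mm from the centre).
- edge_right (a point): Middle of the cover's -y edge, on its underside.
- spare_grip (a point): The spare cover, which does not fit: same grey plate and rib but 78 x 78 mm. Point at the centre of its rib, as for the cover. Leave it. The two covers can lie in either place.
- driver_mid (a point): Bystander: a screwdriver lying on the counter. Its origin, axes along its length (x).
- jar_mid (a point): Bystander: a small glass jar, 56 mm across, 70 mm high. Point half-way up.
- carton_mid (a point): Bystander: a cardboard carton 90 x 130 x 70 mm. Point half-way up.
There are look-alikes about, which are no part of the job. What is shaped like the part that bears cover_grip but yellow is not meant. What is shaped like the part that bears box but blue is not meant.

How it is judged:
At the end, for the whole second after the job is handed in: All four edges of the cover lie within 2 mm of the box rim, under their clips, rib outwards and centred within the guides (z of each of edge_back, edge_front, edge_left, edge_right in the frame of box_rim below 0.002 m and z of cover_grip in the frame of box_rim above 0.01 m and distance between cover_grip and box_rim below 0.02 m); the robot touches nothing.
It fails at once if the cover is pressed so hard that it cracks (over 80 N of contact force with the box in all, a press of about 40 N) (contact force between cover and box above 80 N).
It fails at once if the spare cover is moved more than 30 mm (distance of spare_grip from where it was at the start of the episode above 0.03 m).
It fails at once if the screwdriver is moved more than 30 mm (distance of driver_mid from where it was at the start of the episode above 0.03 m).
It fails at once if the jar is moved more than 30 mm (distance of jar_mid from where it was at the start of the episode above 0.03 m).
It fails at once if the carton is moved more than 30 mm (distance of carton_mid from where it was at the start of the episode above 0.03 m).
It also fails if it takes over 67 s, if anything falls off the work surface, if the arm or the gripper's body presses on something with over 40 N, if the wrist force passes 120 N, or if a joint passes its speed limit or range.

## Working session

There is one attempt and no reset: what is moved stays moved. The work goes in short steps, each a Python script; the robot and the scene stay as the last script left them, time stands still between calls to the robot, and variables do not carry over. Pictures are saved under pics/ and viewed, and the job is handed in when it is done.

```bash
ls; mkdir -p pics; python3 - <<'E'
from workcell import *
import cv2, numpy as np
for n in ("scene","top","wrist"):
    m=camera_model(n); im=capture(n); cv2.imwrite(f"pics/{n}0.png",im)
    print(n,{k:(np.round(v,4).tolist() if k!="x" else v) for k,v in m.items()})
o=get_obs(); print(o); print(finger_overhang)
E
```

```text
pics
scene {'fx': 363.2456, 'fy': 363.2456, 'cx': 259.7884, 'cy': 186.3807, 'pose': [[-0.2397, -0.8119, 0.5323, 1.0175], [0.9708, -0.193, 0.1427, 0.1439], [-0.0131, 0.5509, 0.8345, 0.9667], [0.0, 0.0, 0.0, 1.0]]}
top {'fx': 363.4017, 'fy': 363.4017, 'cx': 255.5043, 'cy': 193.7516, 'pose': [[-0.0028, 0.994, -0.1093, 0.3676], [-1.0, -0.0035, -0.0058, -0.0264], [-0.0062, 0.1092, 0.994, 1.2805], [0.0, 0.0, 0.0, 1.0]]}
wrist {'fx': 319.7483, 'fy': 319.7483, 'cx': 259.7584, 'cy': 191.5903, 'pose': [[0.2271, -0.9216, -0.3148, 0.0714], [0.9739, 0.2142, 0.0753, 0.676], [-0.0019, -0.3237, 0.9462, 0.3739], [0.0, 0.0, 0.0, 1.0]]}
{'time_s': 0.15, 'joint_positions': array([-1.49152744,  0.42661509,  0.07391825,  1.60645218, -0.03411259,
        1.11077241, -0.06709312]), 'joint_velocities': array([-0.00176117, -0.00225819, -0.00148065, -0.00219103,  0.00019933,
       -0.00019901,  0.00054199]), 'tau': array([ 3.93791241e-03, -9.50314164e+01,  3.76376510e+00, -4.63756299e+01,
        1.94373768e-02,  7.94833613e-03, -2.29936637e-05]), 'position': array([0.15306458, 0.65712065, 0.24775891]), 'tcp_rot': array([ 0.70283076, -0.08074803,  0.08072457, -0.70213405]), 'ft_force': array([ 0.40468705,  0.35558338, -0.2793958 ]), 'moment': array([-0.06672437,  0.03656746, -0.02587866]), 'gripper_width': 0.08568813253378661}
0.017
```

View pics/top0.png

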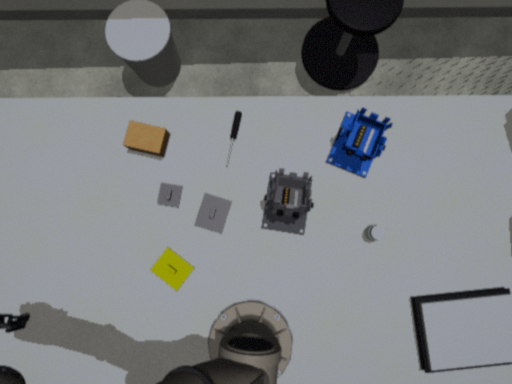

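View pics/scene0.png

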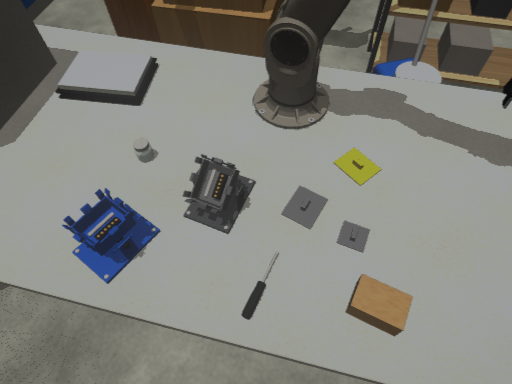

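View pics/wrist0.png

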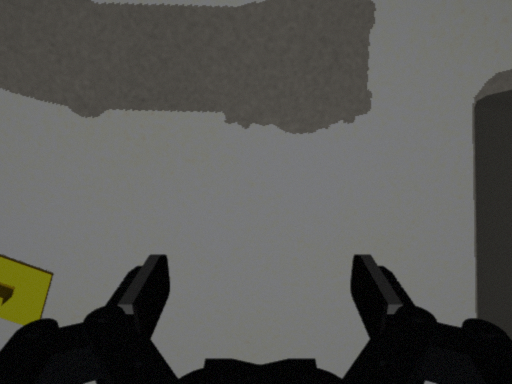

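The top view has these candidates:
- **Plates:** large grey (213,213), small grey (171,195) and yellow (172,268). The large grey one is the cover; the small one is the spare and the yellow one a decoy.
- **Boxes:** grey (288,202) is the target, blue (358,142) is the decoy.

I'll measure sizes and make an enlarged crop.

```bash
cat > h.py <<'E'
from workcell import *
import cv2, numpy as np
from scipy.spatial.transform import Rotation as R
def ray(m,u,v):
    P=np.array(m["pose"]); d=np.array([(u-m["cx"])/m["fx"],-(v-m["cy"])/m["fy"],-1.0])
    return P[:3,3],P[:3,:3]@d
def onplane(m,u,v,z):
    o,d=ray(m,u,v); return o+d*(z-o[2])/d[2]
def proj(m,p):
    P=np.array(m["pose"]); c=P[:3,:3].T@(np.atleast_2d(p)-P[:3,3]).T
    return np.stack([m["cx"]+m["fx"]*c[0]/-c[2], m["cy"]-m["fy"]*c[1]/-c[2]],1)
def tri(rays):
    A=np.zeros((3,3));b=np.zeros(3)
    for o,d in rays:
        d=d/np.linalg.norm(d); M=np.eye(3)-np.outer(d,d); A+=M;b+=M@o
    p=np.linalg.solve(A,b)
    return p,[np.linalg.norm(np.cross(p-o,d/np.linalg.norm(d))) for o,d in rays]
E
python3 - <<'E'
from h import *
for n,seeds in (("top",[(205,220),(168,200),(172,262)]),("scene",[(295,212),(345,242)])):
    im=cv2.imread(f"pics/{n}0.png"); m=camera_model(n)
    for s in seeds:
        # flood fill region around seed
        g=cv2.medianBlur(im,3); mask=np.zeros((im.shape[0]+2,im.shape[1]+2),np.uint8)
        cv2.floodFill(g,mask,s,0,(14,)*3,(14,)*3,cv2.FLOODFILL_FIXED_RANGE|cv2.FLOODFILL_MASK_ONLY|(255<<8))
        c=max(cv2.findContours(mask[1:-1,1:-1],cv2.RETR_EXTERNAL,cv2.CHAIN_APPROX_NONE)[0],key=cv2.contourArea)
        pts=np.array([onplane(m,u,v,0.005)[:2] for u,v in c[:,0]],np.float32)
        r=cv2.minAreaRect(pts*1000)
        print(n,s,im[s[1],s[0]],np.round(r[0],1),np.round(r[1],1),round(r[2],1), len(c))
t=cv2.imread("pics/top0.png");s=cv2.imread("pics/scene0.png")
a=cv2.resize(t[150:250,140:325],None,fx=4,fy=4,interpolation=cv2.INTER_CUBIC)
cv2.imwrite("pics/top_crop.png",a)
cv2.imwrite("pics/scene_crop.png",cv2.resize(s[145:245,175:325],None,fx=5,fy=5,interpolation=cv2.INTER_CUBIC))
E
```

```text
top (205, 220) [109 104 107] [440.7 132.1] [100.  117.5] 72.6 109
top (168, 200) [77 72 74] [502.2 283.5] [12.4 35.5] 72.8 21
top (172, 262) [  0 155 152] [248.8 271.7] [109.3  89.4] 53.4 87
scene (295, 212) [98 96 97] [443.4 129.7] [ 99.  120.5] 72.2 111
scene (345, 242) [98 97 98] [508.3 283.6] [76.  79.3] 81.0 91
```

View pics/top_crop.png

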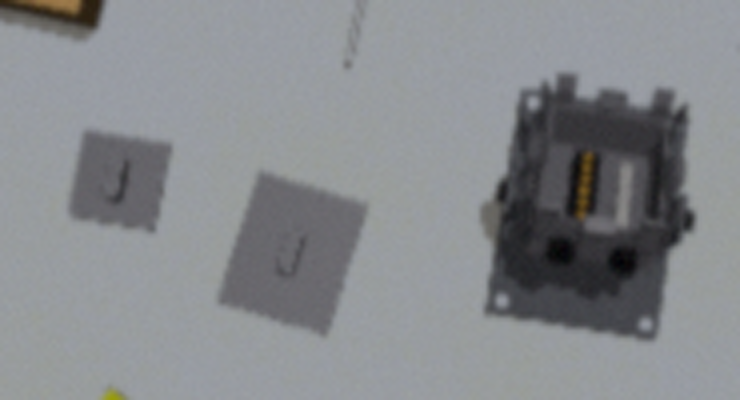

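View pics/scene_crop.png

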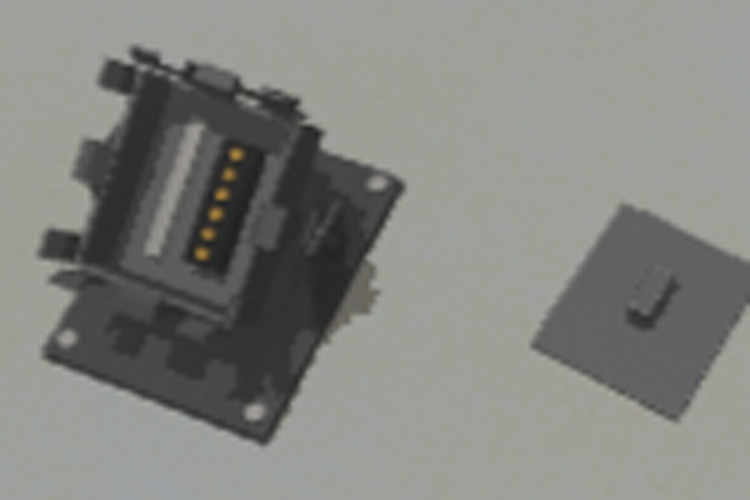

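```bash
cat >> h.py <<'E'
def rotY(app,jaw):
    "tool rotation: y=approach, z=jaw dir"
    y=np.array(app,float); y/=np.linalg.norm(y); z=np.array(jaw,float); z-=y*(z@y); z/=np.linalg.norm(z)
    return R.from_matrix(np.stack([np.cross(y,z),y,z],1))
E
python3 - <<'E'
from h import *
m=camera_model("top"); mw=camera_model("wrist"); o=get_obs()
P=np.array(mw["pose"]); Rt=R.from_quat(o["tcp_rot"]).as_matrix()
print("tool R",np.round(Rt,3).tolist())
X=Rt.T@P[:3,:3]; t=Rt.T@(P[:3,3]-o["position"]); print(np.round(X,4).tolist(),np.round(t,4))
np.savez("cam.npz",X=X,t=t)
h=[onplane(m,u,v,.012) for u,v in [(265.5,225),(301.25,230.5),(273.25,175.5)]]
print(np.round(h,4)); d=h[0]-h[1]; print("y-dir yaw",np.degrees(np.arctan2(d[1],d[0]))-90, np.linalg.norm(d)); d=h[2]-h[0]; print(np.degrees(np.arctan2(d[1],d[0])),np.linalg.norm(d))
print("rim guess",onplane(m,289,197,.12))
yaw=np.radians(-8.)
for tilt in (23,30,37):
  for zz in (0.1,0.16):
    for j in (1,-1):
      for jaw in ((0,0),):
        c=np.array([.51,-.12,zz]); t=np.radians(tilt)
        n=np.array([np.sin(t)*np.cos(yaw),np.sin(t)*np.sin(yaw),np.cos(t)]); yd=np.array([-np.sin(yaw),np.cos(yaw),0])*j
        q=rotY(-n,yd).as_quat(); xd=np.cross(yd,n)
        print(tilt,zz,j,[ik(c+n*k,q) is not None for k in (0.02,.05,.15,.25)], [ik(c+n*k,rotY(-n,xd).as_quat()) is not None for k in (0.02,.05,.15,.25)])
E
```

```text
tool R [[0.974, -0.0, 0.227], [-0.227, -0.001, 0.974], [0.0, -1.0, -0.001]]
[[0.0002, -0.9462, -0.3236], [0.0008, 0.3236, -0.9462], [1.0, -0.0001, 0.0008]] [-0.0838 -0.1263 -0.0002]
[[ 0.3976 -0.0534  0.012 ]
 [ 0.3782 -0.1773  0.012 ]
 [ 0.5716 -0.0817  0.012 ]]
y-dir yaw -8.890664349424114 0.12544537730946104
-9.255283129647433 0.1763604094584851
rim guess [ 0.4843101  -0.12696844  0.12      ]
23 0.1 1 [True, True, True, True] [True, True, True, True]
23 0.1 -1 [True, True, True, True] [True, True, True, True]
23 0.16 1 [True, True, True, True] [True, True, True, True]
23 0.16 -1 [True, True, True, True] [True, True, True, True]
30 0.1 1 [True, True, True, True] [True, True, True, True]
30 0.1 -1 [True, True, True, True] [True, True, True, True]
30 0.16 1 [True, True, True, True] [True, True, True, True]
30 0.16 -1 [True, True, True, True] [True, True, True, True]
37 0.1 1 [True, True, True, True] [True, True, True, True]
37 0.1 -1 [True, True, True, True] [True, True, True, True]
37 0.16 1 [True, True, True, False] [True, True, True, False]
37 0.16 -1 [True, True, True, False] [True, True, True, False]
```

```bash
cat >> h.py <<'E'
_c=np.load("cam.npz")
def look(target,dirn,right,dist):
    "tool pose so that wrist cam sits at target+dist*dirn looking at target, with image right approx 'right'"
    z=np.array(dirn,float);z/=np.linalg.norm(z); x=np.array(right,float); x-=z*(x@z); x/=np.linalg.norm(x)
    Rc=np.stack([x,np.cross(z,x),z],1); Rt=Rc@_c["X"].T
    return np.array(target)+dist*z-Rt@_c["t"], R.from_matrix(Rt).as_quat()
def shot(n,name):
    m=camera_model(n); im=capture(n); cv2.imwrite(f"pics/{name}.png",im); np.save(f"pics/{name}_m.npy",m,allow_pickle=True); return m,im
def loadm(name): return np.load(f"pics/{name}_m.npy",allow_pickle=True).item(), cv2.imread(f"pics/{name}.png")
E
python3 - <<'E'
from h import *
yaw=np.radians(-9.1);xh=np.array([np.cos(yaw),np.sin(yaw),0]);yh=np.array([-np.sin(yaw),np.cos(yaw),0]);zh=np.array([0,0,1.])
c=np.array([.485,-.128,.12])
for s in (1,-1):
  for a in (-20,0,10,20,30):
    for b in (-25,-15,0,15,25):
      n=np.sin(np.radians(a))*xh+np.sin(np.radians(b))*yh+zh
      r=[]
      for d in (.25,.3,.35):
        p,q=look(c,n,s*yh,d); k=ik(p,q); r.append(k is not None)
      print(s,a,b,r, np.round(k,2) if k is not None else "")
E
```

```text
1 -20 -25 [True, True, True] [ 0.6   0.17 -0.11  1.86 -0.33  1.27  2.14]
1 -20 -15 [True, True, True] [ 0.48  0.1  -0.11  1.9  -0.22  1.21  1.94]
1 -20 0 [True, True, True] [-1.19 -0.12  1.27  1.99  0.13  1.19  1.44]
1 -20 15 [True, True, True] [-0.94  0.02  0.85  1.99  0.22  1.22  1.16]
1 -20 25 [True, True, True] [-0.86  0.1   0.66  1.97  0.28  1.26  0.98]
1 0 -25 [True, True, True] [ 0.51  0.44 -0.11  1.55 -0.24  1.59  1.93]
1 0 -15 [True, True, True] [-0.46  0.77  1.35  1.62 -0.69  1.79  2.45]
1 0 0 [True, True, True] [-0.59  0.51  1.04  1.65 -0.33  1.56  1.94]
1 0 15 [True, True, True] [-0.61  0.42  0.75  1.66 -0.05  1.51  1.53]
1 0 25 [True, True, True] [-0.59  0.43  0.58  1.65  0.08  1.53  1.32]
1 10 -25 [True, True, True] [-0.18  0.81  1.05  1.43 -0.65  1.94  2.37]
1 10 -15 [True, True, True] [-0.31  0.8   1.12  1.45 -0.6   1.89  2.29]
1 10 0 [True, True, True] [-0.48  0.72  1.06  1.48 -0.41  1.76  2.04]
1 10 15 [True, True, True] [-0.47  0.59  0.68  1.49 -0.09  1.69  1.62]
1 10 25 [True, True, True] [-0.5   0.59  0.57  1.49  0.03  1.69  1.45]
1 20 -25 [True, True, True] [ 0.
[... 1668 characters left out ...]
, True] [-0.44  0.43  1.22  1.84 -0.71  1.43 -0.85]
-1 20 -15 [True, True, True] [-0.49  0.26  1.02  1.85 -0.45  1.27 -1.12]
-1 20 0 [True, True, True] [-0.77  0.18  1.04  1.87 -0.17  1.18 -1.4 ]
-1 20 15 [True, True, True] [-1.02  0.21  1.08  1.9   0.05  1.16 -1.62]
-1 20 25 [True, True, True] [-1.08  0.24  1.02  1.91  0.17  1.17 -1.74]
-1 30 -25 [True, True, True] [-0.38  0.59  1.21  1.72 -0.73  1.58 -0.88]
-1 30 -15 [True, True, True] [-0.42  0.43  1.02  1.72 -0.51  1.43 -1.09]
-1 30 0 [True, True, True] [-0.53  0.33  0.86  1.73 -0.23  1.33 -1.34]
-1 30 15 [True, True, True] [-0.86  0.41  1.07  1.76 -0.14  1.3  -1.4 ]
-1 30 25 [True, True, True] [-0.93  0.41  1.02  1.78 -0.02  1.28 -1.51]
```

```bash
python3 - <<'E'
from h import *
yaw=np.radians(-9.1);xh=np.array([np.cos(yaw),np.sin(yaw),0]);yh=np.array([-np.sin(yaw),np.cos(yaw),0]);zh=np.array([0,0,1.])
c=np.array([.485,-.128,.12])
for i,(a,b) in enumerate([(22,22),(22,-22)]):
    n=np.sin(np.radians(a))*xh+np.sin(np.radians(b))*yh+zh
    p,q=look(c,n,-yh,.28); reach(p,q); wait(0.2); m,im=shot("wrist",f"box{i}")
    print(get_obs()["time_s"],np.linalg.norm(get_obs()["position"]-p))
    cv2.imwrite(f"pics/box{i}v.png",cv2.resize(im,None,fx=1.5,fy=1.5,interpolation=cv2.INTER_CUBIC))
E
```

```text
3.2833 0.00021888019702726876
4.4917 0.0012820155741363447
```

View pics/box0v.png

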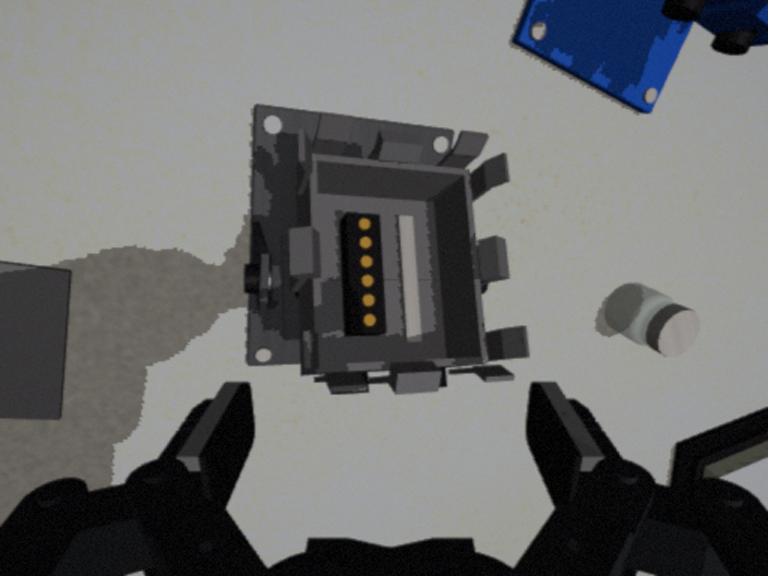

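View pics/box1v.png

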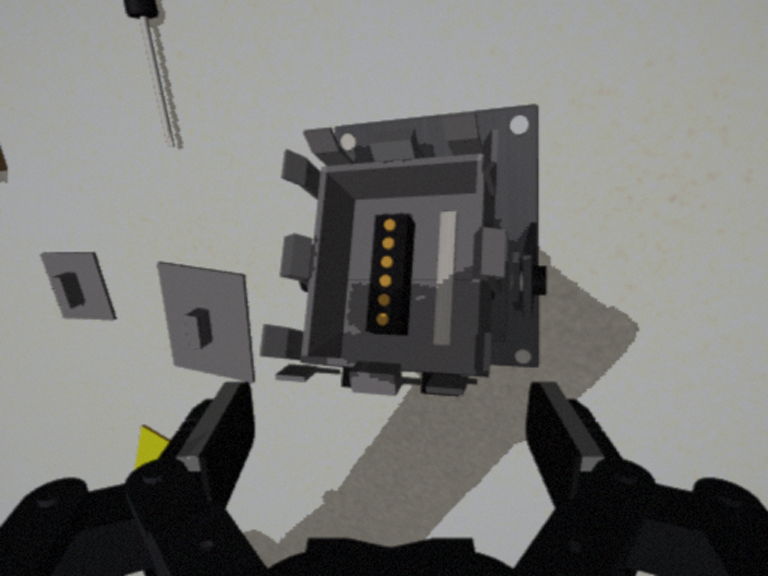

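Both wrist views show the open grey box, centred near (390,260) in the 1.5x pictures, with its rim and clips clear. I'll enlarge them to pick the rim corners.

```bash
python3 - <<'E'
from h import *
for i,(x0,y0) in enumerate([(180,80),(180,80)]):
    im=cv2.imread(f"pics/box{i}.png"); c=im[y0:y0+190,x0:x0+190]
    c=cv2.convertScaleAbs(cv2.resize(c,None,fx=3.15,fy=3.15,interpolation=cv2.INTER_CUBIC),alpha=1.6)
    for k in range(0,190,20):
        cv2.line(c,(int(k*3.15),0),(int(k*3.15),6),(0,0,255),1);cv2.putText(c,str(x0+k),(int(k*3.15),16),0,.35,(0,0,255))
        cv2.line(c,(0,int(k*3.15)),(6,int(k*3.15)),(0,0,255),1);cv2.putText(c,str(y0+k),(8,int(k*3.15)+4),0,.35,(0,0,255))
    cv2.imwrite(f"pics/box{i}z.png",c)
E
```

```text
(no output)
```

View pics/box0z.png

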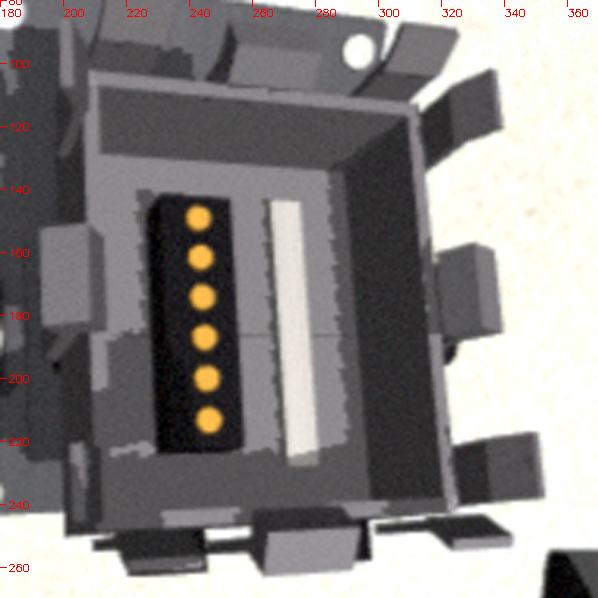

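View pics/box1z.png

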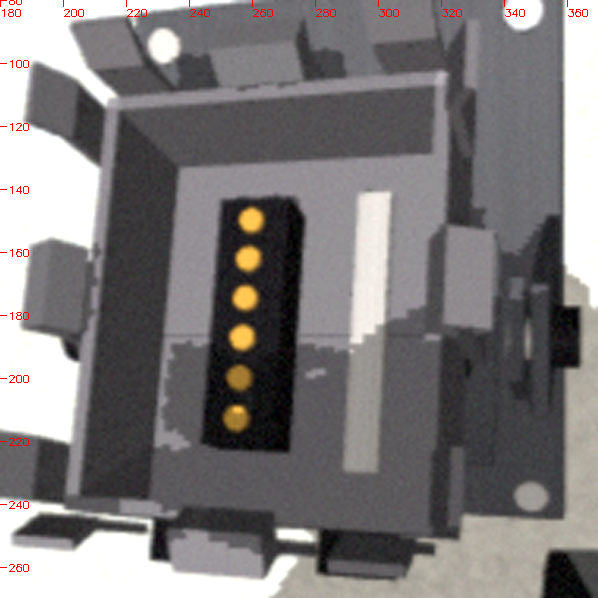

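```bash
cat > fit.py <<'E'
from h import *
from scipy.optimize import least_squares
m0,_=loadm("box0"); m1,_=loadm("box1")
O={0:{'FL':(208.3,102.5),'FR':(312.7,113),'NR':(324.4,241.9)},1:{'FL':(214,111.7),'FR':(321.6,102.9),'NL':(201,241.3)}}
I={0:{'FL':(211.4,107.9),'FR':(309.5,116.5),'NR':(320.6,238.4)},1:{'FL':(217.1,115.2),'FR':(318.1,107.3),'NL':(205.1,237.8)}}
for nm,D in (("out",O),("in",I)):
    p={}
    for k in ('FL','FR'):
        p[k],e=tri([ray(m0,*D[0][k]),ray(m1,*D[1][k])]); print(nm,k,np.round(p[k],4),np.round(e,4))
    d=p['FL']-p['FR']; print(" width",np.linalg.norm(d),"yaw",np.degrees(np.arctan2(-d[0],d[1])),"dz",d[2])
S={'F':.06,'N':-.06,'L':.05,'R':-.05}
def frame(v):
    c,yaw,t=v[:3],v[3],v[4]
    Z=np.array([np.sin(t)*np.cos(yaw),np.sin(t)*np.sin(yaw),np.cos(t)]);Y=np.array([-np.sin(yaw),np.cos(yaw),0])
    return c,np.stack([np.cross(Y,Z),Y,Z],1)
def res(v):
    c,M=frame(v); r=[]
    for D,w in ((O,0),(I,v[5])):
        for i,m in ((0,m0),(1,m1)):
            for k,uv in D[i].items():
                q=c+M@np.array([S[k[0]]-np.sign(S[k[0]])*w,S[k[1]]-np.sign(S[k[1]])*w,0]); r+=list(proj(m,q)[0]-uv)
    return np.array(r)
if __name__=="__main__":
    s=least_squares(res,[.485,-.128,.12,-.16,.5,.003]); v=s.x
    print("fit",np.round(v[:3],4),np.degrees(v[3:5]),"wall",v[5],"rms px",np.sqrt(np.mean(s.fun**2)),np.round(s.fun.reshape(-1,2),1).tolist())
    np.save("box.npy",v)
E
python3 fit.py
```

```text
out FL [ 0.5596 -0.0947  0.0957] [0.0002 0.0002]
out FR [ 0.5435 -0.1909  0.0949] [0.0002 0.0002]
 width 0.0975394586962291 yaw -9.534972242343633 dz 0.000850645183294918
in FL [ 0.5556 -0.0969  0.0962] [0.0001 0.0001]
in FR [ 0.5407 -0.1875  0.0954] [0.0001 0.0001]
 width 0.09182786169080445 yaw -9.316444395971075 dz 0.0008004297945845562
fit [ 0.5011 -0.1342  0.1243] [-9.52617995 31.42303846] wall 0.004034538310891777 rms px 0.6794159966616441 [[-2.1, -0.2], [0.2, 0.0], [0.4, 0.8], [-0.1, -0.5], [1.7, -0.6], [-0.3, 1.1], [-0.3, -0.6], [-0.1, 0.2], [-0.3, -0.2], [0.4, -0.2], [0.1, 0.0], [0.3, 0.1]]
```

```bash
cat > fit2.py <<'E'
from fit import *
def mk(D):
    def res(v):
        c,M=frame(v); r=[]
        for i,m in ((0,m0),(1,m1)):
            for k,uv in D[i].items():
                q=c+M@np.array([np.sign(S[k[0]])*v[5],np.sign(S[k[1]])*v[6],0]); r+=list(proj(m,q)[0]-uv)
        return np.array(r)
    return res
for n,D in (("out",O),("in",I)):
    s=least_squares(mk(D),[.485,-.128,.12,-.16,.5,.06,.05]); v=s.x
    print(n,np.round(v[:3],4),np.degrees(v[3:5]),"half",v[5:],"rms",np.sqrt(np.mean(s.fun**2)))
E
python3 fit2.py | tail -2
python3 - <<'E'
from fit import *
v=np.load("box.npy");c,M=frame(v)
B=lambda x,y,z:c+M@np.array([x,y,z])
for i,m in ((0,m0),(1,m1)):
    im=cv2.imread(f"pics/box{i}.png")
    im=cv2.resize(im[70:280,170:380],None,fx=2.8,fy=2.8,interpolation=cv2.INTER_CUBIC); im=cv2.convertScaleAbs(im,alpha=1.5)
    P=[B(*p) for p in [(.06,.05,0),(.06,-.05,0),(-.06,-.05,0),(-.06,.05,0)]]
    q=((proj(m,P)-[170,70]+.5)*2.8).astype(int); cv2.polylines(im,[q],True,(0,0,255),1)
    for p in [(.057,0,.0065),(-.057,0,.0065),(0,.047,.0065),(0,-.047,.0065)]:
        for d in (-.012,.012):
            pp=(p[0],d,p[2]) if p[1]==0 else (d,p[1],p[2])
            u=((proj(m,B(*pp))[0]-[170,70]+.5)*2.8).astype(int); cv2.circle(im,tuple(u.tolist()),3,(0,255,0),1)
    cv2.imwrite(f"pics/ov{i}.png",im)
a=np.hstack([cv2.imread("pics/ov0.png"),cv2.imread("pics/ov1.png")]); cv2.imwrite("pics/ov.png",cv2.resize(a,(800,400),interpolation=cv2.INTER_AREA))
E
```

```text
out [ 0.5018 -0.1344  0.126 ] [-9.5877554  31.33477806] half [0.05902108 0.04876483] rms 0.1720951381219536
in [ 0.5012 -0.1343  0.1249] [-9.45841155 31.47113436] half [0.05581288 0.04590757] rms 0.18655744224547907
out FL [ 0.5596 -0.0947  0.0957] [0.0002 0.0002]
out FR [ 0.5435 -0.1909  0.0949] [0.0002 0.0002]
 width 0.0975394586962291 yaw -9.534972242343633 dz 0.000850645183294918
in FL [ 0.5556 -0.0969  0.0962] [0.0001 0.0001]
in FR [ 0.5407 -0.1875  0.0954] [0.0001 0.0001]
 width 0.09182786169080445 yaw -9.316444395971075 dz 0.0008004297945845562
```

View pics/ov.png

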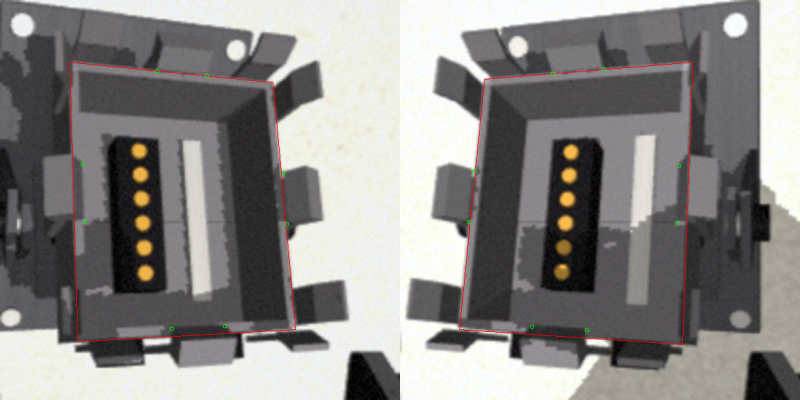

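Large plate measured 118–120 x 99–100 mm, so it is the cover. The small one is 76 x 79 mm, the spare. The box fit is consistent: inner and outer rim agree within 1 mm. Next I'll take a close look at the cover before grasping.

```bash
cat >> h.py <<'E'
BC=np.array([.5013,-.1343,.125]); byaw,btilt=np.radians(-9.5),np.radians(31.4)
BZ=np.array([np.sin(btilt)*np.cos(byaw),np.sin(btilt)*np.sin(byaw),np.cos(btilt)]);BY=np.array([-np.sin(byaw),np.cos(byaw),0]);BX=np.cross(BY,BZ)
BM=np.stack([BX,BY,BZ],1)
def B(x,y,z): return BC+BM@np.array([x,y,z])
QY=rotY(-BZ,-BY).as_quat()   # jaws along box y
QX=rotY(-BZ,-BX).as_quat()   # jaws along box x
def inbox(p): return BM.T@(np.array(p)-BC)
E
python3 - <<'E'
from h import *
a=np.radians(-17.5); xh=np.array([np.cos(a),np.sin(a),0]); yh=np.array([-np.sin(a),np.cos(a),0])
p,q=look([.452,.128,.005],[0,0,1],-yh,.27)
for Q,n in ((QY,"QY"),(QX,"QX"),(rotY(-BZ,BX).as_quat(),"-QX")):
    print(n,[np.round(ik(B(*t),Q),2) if ik(B(*t),Q) is not None else None for t in ((0,0,.04),(0,0,.12))])
reach(p,q); wait(.2); m,im=shot("wrist","cov"); print(get_obs()["time_s"],np.round(get_obs()["ft_force"],2))
g=cv2.GaussianBlur(im,(3,3),0); mask=np.zeros((386,514),np.uint8)
u,v=proj(m,[.43,.10,.005])[0].astype(int); print(u,v,im[v,u])
cv2.imwrite("pics/covv.png",cv2.resize(im,None,fx=1.5,fy=1.5))
E
```

```text
QY [array([-0.43,  0.81,  0.91,  1.67, -0.45,  1.52, -1.1 ]), array([-0.4 ,  0.79,  0.92,  1.51, -0.42,  1.67, -1.13])]
QX [array([-0.56,  1.03,  1.23,  1.67, -0.66,  1.64, -2.43]), array([-0.52,  1.  ,  1.27,  1.52, -0.63,  1.78, -2.47])]
-QX [array([-0.21,  0.67,  0.52,  1.65, -0.24,  1.46,  0.23]), array([-0.18,  0.65,  0.51,  1.5 , -0.22,  1.62,  0.21])]
6.4917 [-0.38 -0.33  0.45]
297 206 [83 79 83]
```

View pics/covv.png

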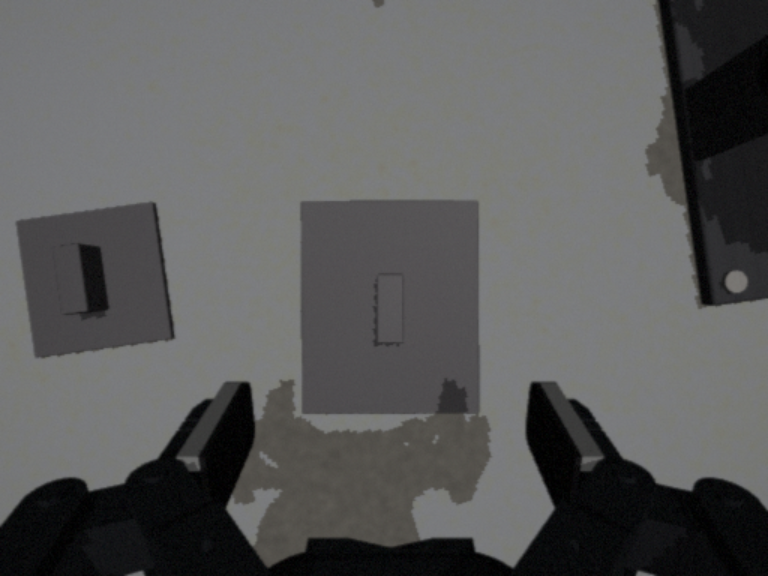

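The large grey plate spans (301,201)–(479,413) in the 1.5x view with its rib at (376–404, 274–345). The spare is on the left at (95,280). I'll compute the grasp from these corners and pick it up.

```bash
python3 - <<'E'
from h import *
m,_=loadm("cov")
P=[onplane(m,(u-.25)/1.5,(v-.25)/1.5,.005) for u,v in [(301,201),(479,200.5),(479,413),(302,413)]]
C=np.mean(P,0); print(np.round(C,4),[round(np.linalg.norm(P[i]-P[(i+1)%4]),4) for i in range(4)])
d=P[0]-P[3]+P[1]-P[2]; a=np.arctan2(d[1],d[0]); print("yaw",np.degrees(a))
Rb=np.mean([onplane(m,u/1.5,v/1.5,.025) for u,v in [(376,274),(403,274),(404,345),(376,345)]],0); print("rib top",np.round(Rb,4))
np.save("cover.npy",[C[0],C[1],a])
if np.linalg.norm((Rb-C)[:2])<.005:
    yh=np.array([-np.sin(a),np.cos(a),0]); q=rotY([0,0,-1],-yh).as_quat()
    g=(C+Rb)/2; g=np.array([g[0],g[1],0])
    reach(g+[0,0,.12],q); r=movel(g+[0,0,.026],vel=.1,f_stop=8); print("stop",r,get_obs()["position"],np.round(get_obs()["ft_force"],2))
    grab(); o=get_obs(); print(o["gripper_width"],np.round(o["ft_force"],2),o["time_s"]); shot("wrist","grip")
E
```

```text
[0.4413 0.1298 0.005 ] [np.float64(0.1002), np.float64(0.1197), np.float64(0.0997), np.float64(0.1193)]
yaw -17.450796882783564
rib top [0.4407 0.1302 0.025 ]
stop False [0.44125196 0.13008698 0.02642238] [0.02 0.25 0.28]
0.012312184023744616 [-1.92  0.38  9.82] 9.45
```

```bash
python3 - <<'E'
from h import *
p=get_obs()["position"]
movel(p+[0,0,.15],vel=.15); o=get_obs(); print(o["gripper_width"],np.round(o["ft_force"],2))
reach(B(0,0,.026+.07),QY); wait(.2); o=get_obs(); print(np.round(inbox(o["position"]),4),np.round(o["ft_force"],2),o["gripper_width"],o["time_s"])
_,a=shot("wrist","hold_w"); _,b=shot("scene","hold_s"); _,c=shot("top","hold_t")
cv2.imwrite("pics/hold.png",np.hstack([cv2.resize(b[110:260,150:300],(400,400),interpolation=cv2.INTER_CUBIC),cv2.resize(a,(400,300))[0:400] if 0 else cv2.copyMakeBorder(cv2.resize(a,(400,300)),0,100,0,0,cv2.BORDER_CONSTANT)]))
E
```

```text
0.012106653174102179 [ 0.43  0.51 -0.78]
[-0.0003  0.0016  0.0963] [-0.03  1.1  -1.42] 0.012161816135120261 11.9833
```

View pics/hold.png

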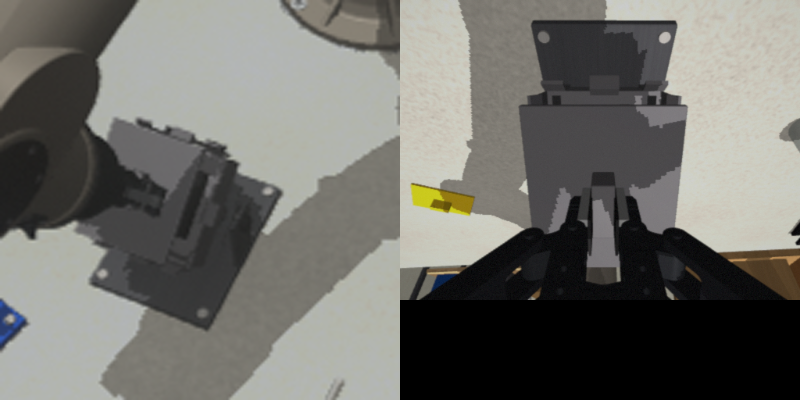

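```bash
python3 - <<'E'
from h import *
m,im=loadm("hold_w")
o=get_obs(); d=inbox(o["position"])
for h in (.021,.0165): print(h,np.round(proj(m,[B(d[0]+.06,d[1]+s*.05,d[2]-h) for s in (1,-1)]),1).tolist())
cv2.imwrite("pics/hw.png",cv2.resize(im[90:250,130:390],None,fx=3,fy=3,interpolation=cv2.INTER_CUBIC))
E
```

```text
0.021 [[152.2, 134.7], [370.3, 135.0]]
0.0165 [[149.0, 136.3], [373.6, 136.6]]
```

View pics/hw.png

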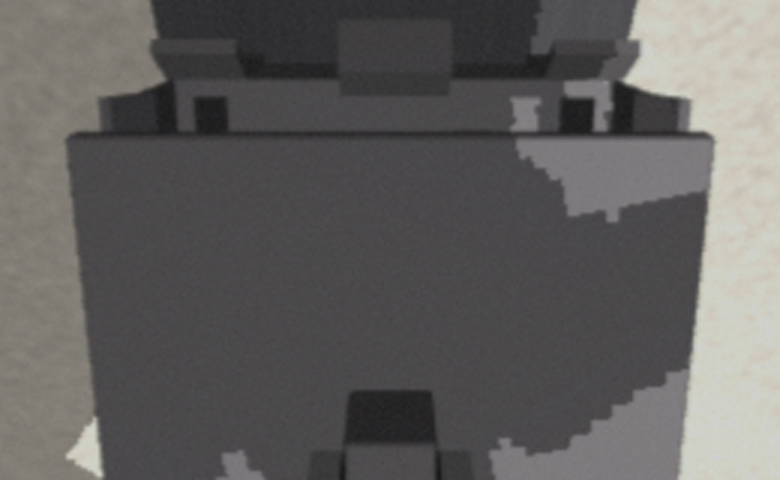

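```bash
python3 - <<'E'
from h import *
movel(B(0,0,.026+.035),QY,vel=.08); o=get_obs(); print(np.round(inbox(o["position"]),4),np.round(BM.T@o["ft_force"],2))
r=movel(B(0,0,.026+.006),QY,vel=.025,f_stop=6); o=get_obs(); print(r,np.round(inbox(o["position"]),4),np.round(BM.T@o["ft_force"],2),np.round(o["moment"],2))
shot("wrist","laid"); 
E
```

```text
[-0.    -0.     0.061] [ 0.26 -0.19 -0.29]
True [0.0003 0.0003 0.0362] [ 1.62 -0.28  2.7 ] [-0.04 -0.66  0.03]
```

View pics/laid.png

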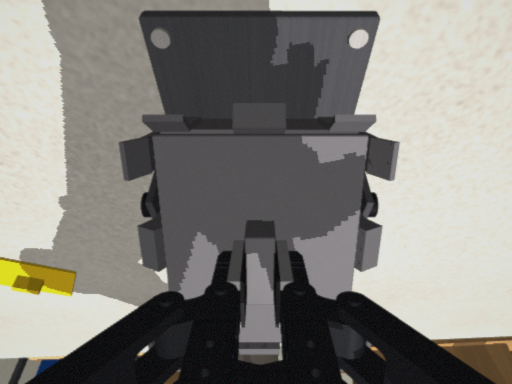

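The cover sits inside the guides with its underside about 10 mm above the rim, within the expected 8–14 mm. I'll release and back off.

```bash
python3 - <<'E'
from h import *
let_go(); o=get_obs(); print(np.round(inbox(o["position"]),4),np.round(BM.T@o["ft_force"],2),o["time_s"])
movel(B(0,0,.13),QY,vel=.15); wait(.1); shot("wrist","rel"); grab(); o=get_obs(); print(np.round(inbox(o["position"]),4),np.round(BM.T@o["ft_force"],2),o["gripper_width"],o["time_s"])
E
```

```text
[0.0002 0.0003 0.036 ] [-0.37 -0.23  0.79] 14.375
[-0.   -0.    0.13] [-0.45 -0.32  0.77] -6.150882057763332e-05 16.0667
```

View pics/rel.png

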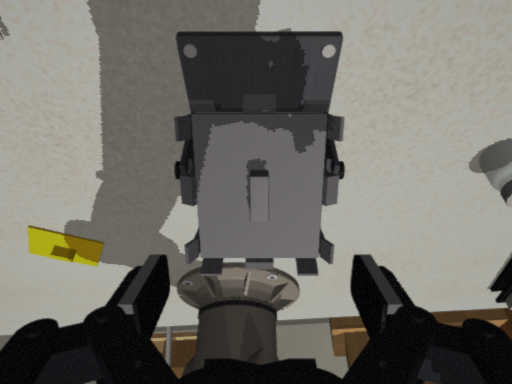

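The cover lies centred between the guides, rib up at (260,195). First press is on the +x edge, starting gently to see how much the force overshoots.

```bash
cat >> h.py <<'E'
def st(tag):
    o=get_obs(); p=inbox(o["position"]); print(tag,"tip",np.round((p-[0,0,.017])*1e3,1),"F",np.round(BM.T@o["ft_force"],1),"t",round(o["time_s"],2)); return p
def press(x,y,f,Q,zto=-.012,vel=.02):
    r=movel(B(x,y,.017+zto),Q,vel=vel,f_stop=f); st(f"press f={f} stop={r}")
    return r
E
python3 - <<'E'
from h import *
movel(B(.042,0,.017+.04),QY,vel=.12); st("above"); movel(B(.042,0,.017+.022),QY,vel=.06); st("pre")
press(.042,0,12,QY); wait(.1); st("hold"); shot("wrist","p1")
E
```

```text
above tip [42.  -0.2 40.7] F [0.6 0.4 0.4] t 16.92
pre tip [41.9  0.1 21.8] F [-0.8  0.6  0.2] t 17.37
press f=12 stop=True tip [42.5 -0.1  4.2] F [-2.   0.3 11. ] t 18.36
hold tip [42.5 -0.1  4.5] F [-1.9 -0.1 10.5] t 18.46
```

View pics/p1.png

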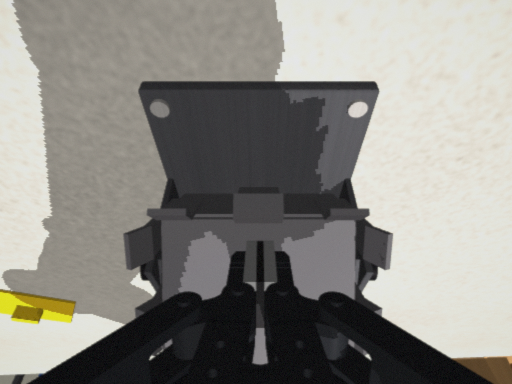

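```bash
python3 - <<'E'
from h import *
for k in range(3):
    f=BM.T@get_obs()["ft_force"]
    r=press(.042,0,4.3,QY,zto=-.02,vel=.015)
    if (BM.T@get_obs()["ft_force"])[2]>21: break
wait(.1); st("hold"); shot("wrist","p2")
E
```

```text
press f=4.3 stop=True tip [42.8 -0.1  3.5] F [-2.7 -0.1 13.5] t 18.97
press f=4.3 stop=True tip [43.3 -0.1  2.5] F [-3.   0.8 15.2] t 19.45
press f=4.3 stop=True tip [43.7 -0.2  1.6] F [-4.7  0.1 17.5] t 19.93
hold tip [43.8 -0.2  2. ] F [-4.8  0.7 15.8] t 20.02
```

View pics/p2.png

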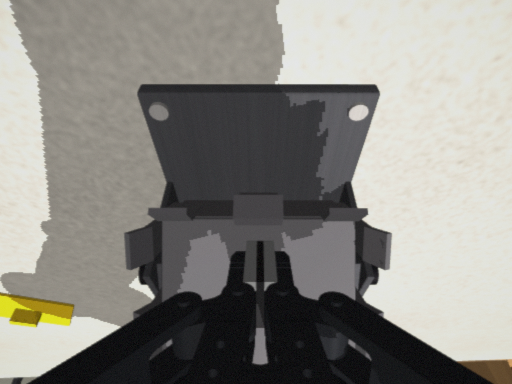

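```bash
python3 - <<'E'
from h import *
press(.042,0,9.5,QY,zto=-.025,vel=.015); 
wait(.1); p=st("hold"); 
F=(BM.T@get_obs()["ft_force"])[2]
if F<20: press(.042,0,6,QY,zto=-.025,vel=.015); st("2")
movel(B(.042,0,.017+.045),QY,vel=.15); wait(.2); st("up"); shot("wrist","p3"); shot("scene","p3s")
E
```

```text
press f=9.5 stop=True tip [44.1 -0.3 -4. ] F [-5.6  0.8 22.7] t 20.86
hold tip [44.1 -0.2 -3.6] F [-6.8  1.1 22.4] t 20.96
up tip [41.8  0.1 43.8] F [ 0.2 -0.1  0.5] t 21.64
```

View pics/p3.png

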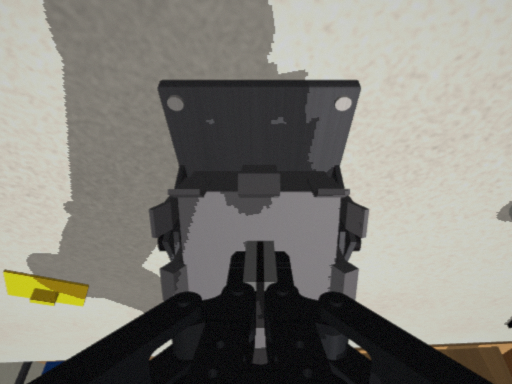

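Tip height jumped from +2 to -4 mm at 22 N, so the +x clip has passed. Next are the y edges with the jaws turned 90°.

```bash
cat >> h.py <<'E'
QXm=rotY(-BZ,BX).as_quat()
E
python3 - <<'E'
from h import *
reach(B(0,.033,.017+.06),QXm); st("above"); movel(B(0,.033,.017+.03),QXm,vel=.08)
press(0,.033,14,QXm,zto=-.005,vel=.025)
press(0,.033,9,QXm,zto=-.008,vel=.02); p=st("hold")
shot("scene","p4s")
E
```

```text
above tip [ 0.  32.8 59.8] F [-0.8 -0.1 -0.5] t 22.98
press f=14 stop=True tip [ 0.1 33.   4.5] F [-2.2 -0.8 10.3] t 24.48
press f=9 stop=True tip [ 0.  33.   4.5] F [-2.3 -0.2  7.1] t 24.7
hold tip [ 0.  33.   4.5] F [-2.3 -0.2  7.1] t 24.7
```

Plate top at +y came up hard at 4.5 mm (flush is 5 mm nominal). Now -y.

```bash
python3 - <<'E'
from h import *
movel(B(0,.033,.017+.06),QXm,vel=.2)
movel(B(0,-.033,.017+.06),QXm,vel=.2); st("above"); movel(B(0,-.033,.017+.042),QXm,vel=.1)
for k in range(4):
    r=press(0,-.033,16,QXm,zto=-.008,vel=.025); z=inbox(get_obs()["position"])[2]-.017
    if z<.006: break
    if (BM.T@get_obs()["ft_force"])[2]>20: break
shot("wrist","p5")
movel(B(0,-.033,.017+.065),QXm,vel=.2); shot("wrist","p5b"); shot("scene","p5s"); st("up")
E
```

```text
above tip [ -0.3 -33.7  59.1] F [-0.2  0.8  0.4] t 25.67
press f=16 stop=True tip [  0.1 -33.    4.6] F [-2.5  0.3  9.2] t 27.38
up tip [ -0.2 -32.9  64. ] F [-0.5  0.6  0.3] t 27.99
```

View pics/p5b.png

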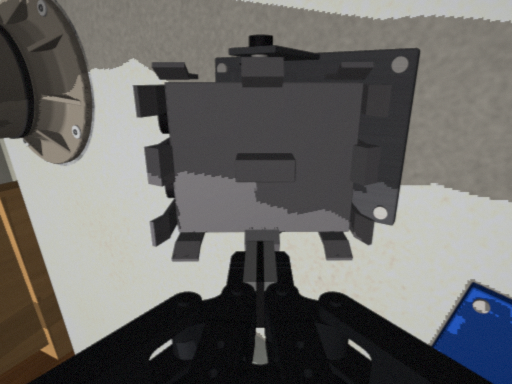

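```bash
python3 - <<'E'
from h import *
reach(B(-.042,0,.017+.06),QY); st("above"); movel(B(-.042,0,.017+.04),QY,vel=.12)
press(-.042,0,14,QY,zto=-.02,vel=.03)
for k in range(3):
    press(-.042,0,8,QY,zto=-.025,vel=.02)
    o=get_obs(); z=inbox(o["position"])[2]-.017
    if z<-.001 or (BM.T@o["ft_force"])[2]>21: break
wait(.1); st("hold")
E
```

```text
above tip [-42.   -0.   59.8] F [ 0.6 -0.1  0.1] t 29.33
press f=14 stop=True tip [-42.2  -0.   -0.5] F [-5.4 -0.5 13.9] t 30.94
press f=8 stop=True tip [-42.2  -0.   -2.2] F [-7.4  0.4 18.8] t 31.38
hold tip [-42.2  -0.   -2. ] F [-8.   1.2 17.2] t 31.48
```

Rocking compliance is 0.40–0.41 mm/N at both x edges, consistent with both being down on the rim. I'll press -x slightly more, then back off and look.

```bash
python3 - <<'E'
from h import *
press(-.042,0,6.5,QY,zto=-.025,vel=.02); wait(.1); st("hold")
movel(B(-.042,0,.017+.06),QY,vel=.2)
n=BZ; yaw=byaw
for i,(a,b) in enumerate([(22,22),(22,-22)]):
    xh=np.array([np.cos(yaw),np.sin(yaw),0])
    d=np.sin(np.radians(a))*xh+np.sin(np.radians(b))*BY+np.array([0,0,1])
    p,q=look(BC,d,-BY,.26); reach(p,q); wait(.15); m,im=shot("wrist",f"chk{i}")
    cv2.imwrite(f"pics/chk{i}z.png",cv2.resize(cv2.convertScaleAbs(im[80:280,160:370],alpha=1.6),None,fx=2.9,fy=2.9,interpolation=cv2.INTER_CUBIC))
st("")
E
```

```text
press f=6.5 stop=True tip [-42.2  -0.   -2.3] F [-7.9  0.3 18.7] t 31.81
hold tip [-42.2  -0.1  -2. ] F [-7.1  1.4 18.2] t 31.91
 tip [-57.7 -36.3  80.7] F [0.4 0.3 0. ] t 34.44
```

View pics/chk0z.png

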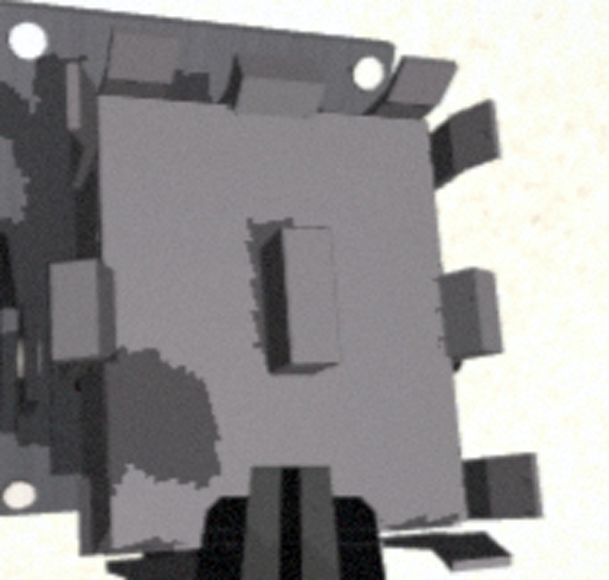

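View pics/chk1z.png

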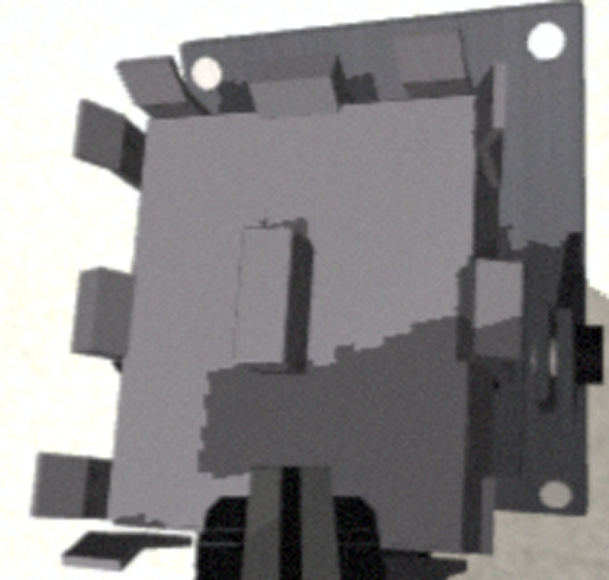

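The +x and both y clips overlap the plate; the -x clip is hidden behind the fingers. I'll triangulate the plate's top corners, where flush means box z ≈ 5 mm, and get an unobstructed view of -x.

```bash
python3 - <<'E'
from h import *
m0,_=loadm("chk0");m1,_=loadm("chk1"); g=lambda u,v:(u/2.9+160-.3,v/2.9+80-.3)
for n,a,b in (("FL",(98,96),(148,118)),("FR",(427,121),(475,95))):
    p,e=tri([ray(m0,*g(*a)),ray(m1,*g(*b))]); print(n,np.round(inbox(p)*1e3,1),np.round(e,4))
def hit(m,uv,x):  # intersect with plane box x = x -> z
    o,d=ray(m,*g(*uv)); o=inbox(o); d=BM.T@d; k=(x-o[0])/d[0]; return np.round((o+k*d)*1e3,1)
def pz(m,uv,z):
    o,d=ray(m,*g(*uv)); o=inbox(o); d=BM.T@d; return np.round((o+d*(z-o[2])/d[2])*1e3,1)
for z in (.005,.008,.015): print(z,"NR",pz(m0,(462,518),z),"NL",pz(m1,(108,522),z))
yaw=byaw; xh=np.array([np.cos(yaw),np.sin(yaw),0])
for s in (-1,1):
  for a in (-25,-15,-5,5,40):
    for d in (.2,.26,.32):
      p,q=look(B(-.04,0,0),np.sin(np.radians(a))*xh+np.array([0,0,1]),s*BY,d)
      if ik(p,q) is not None: print(s,a,d,np.round(np.abs(ik(p,q)-get_obs()["joint_positions"]).max(),2), np.round(inbox(p),3))
E
```

```text
FL [62.1 49.7  3.5] [0.0005 0.0005]
FR [ 61.5 -49.2   4.2] [0.0001 0.0001]
0.005 NR [-57.  -47.7   5. ] NL [-58.2  49.4   5. ]
0.008 NR [-56.9 -46.1   8. ] NL [-58.   47.7   8. ]
0.015 NR [-56.6 -42.1  15. ] NL [-57.7  43.7  15. ]
-1 -15 0.32 0.73 [-0.191 -0.     0.093]
-1 -5 0.2 0.77 [-0.103 -0.     0.02 ]
-1 -5 0.26 0.68 [-0.138 -0.     0.069]
-1 -5 0.32 0.68 [-0.174 -0.     0.117]
-1 5 0.2 0.63 [-0.098 -0.     0.031]
-1 5 0.26 0.7 [-0.125 -0.     0.084]
-1 5 0.32 0.72 [-0.152 -0.     0.138]
-1 40 0.2 0.32 [-0.077 -0.     0.054]
-1 40 0.26 0.34 [-0.076 -0.     0.114]
-1 40 0.32 0.34 [-0.074 -0.     0.174]
1 -25 0.2 2.31 [-0.061  0.     0.062]
1 -25 0.26 2.47 [-0.11   0.     0.097]
1 -25 0.32 2.33 [-0.158  0.     0.132]
1 -15 0.2 2.25 [-0.052  0.     0.065]
1 -15 0.26 2.35 [-0.095  0.     0.106]
1 -15 0.32 2.44 [-0.138  0.     0.148]
1 -5 0.2 2.2 [-0.041  0.     0.066]
1 -5 0.26 2.26 [-0.076  0.     0.114]
1 -5 0.32 2.32 [-0.112  0.     0.162]
1 5 0.2 2.16 [-0.029  0.     0.065]
1 5 0.26 2.2 [-0.056  0.     0.119]
1 5 0.32 2.23 [-0.083  0.     0.172]
1 40 0.2 2.56 [-0.     0.     0.053]
1 40 0.26 2.55 [0.001 0.    0.113]
```

```bash
python3 - <<'E'
from h import *
xh=np.array([np.cos(byaw),np.sin(byaw),0])
p,q=look(B(-.09,0,0),np.sin(np.radians(40))*xh+np.array([0,0,1]),-BY,.33)
if ik(p,q) is None: p,q=look(B(-.06,0,0),np.sin(np.radians(40))*xh+np.array([0,0,1]),-BY,.32)
reach(p,q); wait(.2); m,im=shot("wrist","chk2"); st("")
u=proj(m,[B(-.06,0,.005)])[0].astype(int); print(u)
c=im[max(0,u[1]-130):u[1]+60,u[0]-100:u[0]+100]
cv2.imwrite("pics/chk2z.png",cv2.resize(cv2.convertScaleAbs(c,alpha=1.6),None,fx=3,fy=3,interpolation=cv2.INTER_CUBIC)); shot("top","end_t"); shot("scene","end_s")
E
```

```text
tip [-124.3   -1.2  166.5] F [-0.5 -0.4 -0.3] t 35.24
[258 160]
```

View pics/chk2z.png

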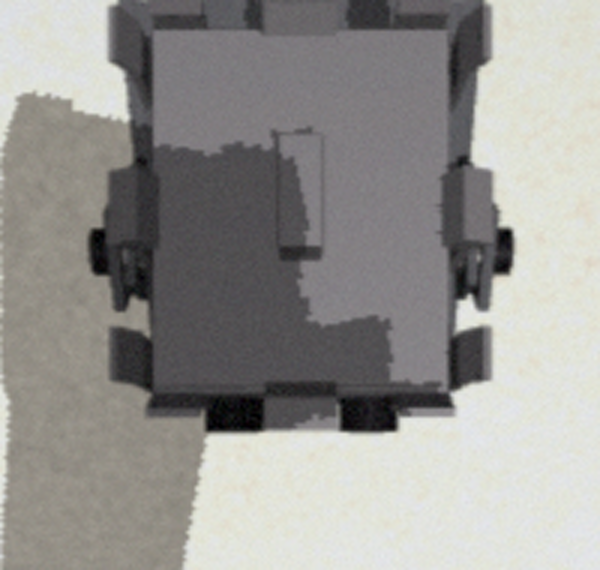

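View pics/end_s.png

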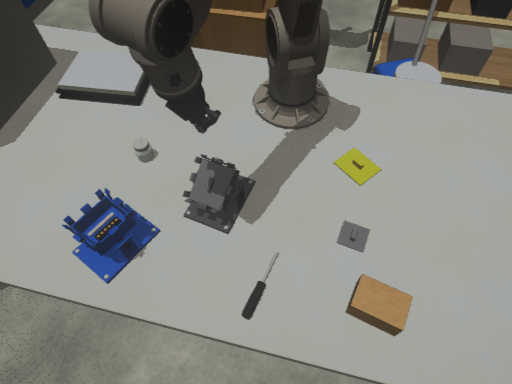

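All four clips overlap the plate, including -x at (300,390) in the crop. In the scene view the spare, screwdriver, jar and carton are where they were. Handing in.

```bash
python3 - <<'E'
from h import *
finish_job(); print(get_obs()["time_s"])
E
```

```text
the job is handed in; nothing more can be done
the job is handed in; nothing more can be done
```

The box is closed. I took the large grey cover (measured about 120 x 100 mm), laid it in the guides and pressed the edges in the order +x, +y, -y, -x. No press read above 23 N, and I handed in at about 35 s.

**Checks that agreed:**
- Pressed at ±y, the cover came up hard with its top 4.5 and 4.6 mm above the rim; flush is 5 mm.
- At ±x the box rocked by the same 0.40–0.41 mm/N on both sides, as it should with the cover on the rim.
- The final wrist views show all four clips over the cover.
- The two far (+x) corners triangulated to 3.5 and 4.2 mm, and the two near ones also fit flush.
- The gripper was clear of everything, and the spare cover, screwdriver, jar and carton look unmoved in the scene picture.

**Checks that were weak:**
- Heights from the cameras are only good to about 2 mm. The cover corners also measured 1–2 mm off centre along x, which I put down to calibration.
- I did not press the edges a second time after the last click.
- The extra -x press stopped at about 19 N instead of the 23 N I meant to reach, with no further movement.

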